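# Open the quick-release book clamp

### The job

The notebook's glue has set, so open the book clamp: press the round pad of the rocker on the sliding jaw to release the ratchet, push the jaw back along its toothed bar, away from the notebook, all the way to its end stop, and then press the rocker's square pad so that the ratchet is set again. Only touch, press and push with the fingertips: do not pick anything up, and leave the notebook, ink bottle, stapler and eraser where they are.

Things in the scene. Friction and masses are not known exactly. Their poses are not given: they have to be found in the camera images.
- book_clamp: Book clamp fixed to the desk: wooden board 312 x 130 mm, top 14 mm above the desk, with a steel toothed bar (24 mm wide, teeth to 13.5 mm above the board) along its +x part. Origin: centre of the board's underside. x: along the bar, the way the sliding jaw opens; z up. At the -x end stands a wooden fixed jaw 40 mm high, at the +x end a low end stop. The notebook lies between the jaws.
- jaw (a joint): Position of the sliding jaw along the bar in m: 0 nearest the notebook, 0.08 fully back against the end stop; it starts between 0 and 0.014. While the ratchet is set the jaw cannot be pushed back more than one tooth (9.5 mm). Released, it slides under about 4 N plus drag that grows with speed (20 N per m/s), and stays where it is left.
- push_face (a point): Point on the front face of the sliding jaw, the face towards the notebook: the jaw plate is 90 mm wide (clamp y), 8 mm thick (clamp x) and reaches 76 mm above the desk; this point is half-way across, 62 mm above the desk, 35 mm above the notebook. Pushing here towards the clamp's +x opens the jaw, which moves only along clamp x.
- rocker (a joint): Tilt of the steel rocker on the sliding jaw in rad, about a cross axle 72 mm behind the jaw's front face and 29 mm above the desk: 0 to 0.15 = square pad down, ratchet set (depending on where the pawl rests); 0.36 = round pad down, pawl lifted clear of the teeth, ratchet released. It snaps over its middle (0.18) and stays on either side; pressing a pad takes 3 to 8 N; 20 N does no harm.
- round_pad (a point): Centre of the top of the rocker's round pad (disc 32 mm across), the rear pad, 96 to 103 mm behind the jaw's front face, moving with the jaw and rocker. When it is up (ratchet set) its top stands about 48 to 53 mm above the desk; pressed down, about 43 mm. Nothing behind or beside it stands higher than the rocker itself (the steel cheeks and lugs beside it are at most 38 mm above the desk).
- square_pad (a point): Centre of the top of the rocker's square pad (26 x 34 mm), the front pad, its centre 41 to 48 mm behind the jaw's front face (33 to 40 mm clear to the back of the jaw plate, which is 76 mm high), moving with the jaw and rocker. Down: about 43 to 47 mm above the desk; up (after release): about 53 mm; pressing it back down sets the ratchet.
- notebook: Black pocket notebook, 140 x 91 x 13 mm, lying flat on the clamp's board between the jaws, loose; its top is about 27 mm above the desk. Origin: centre of its underside. It must stay there.
- ink_bottle: Dark blue square ink bottle, 52 x 52 x 62 mm high, loose on the desk beyond the fixed-jaw (-x) end of the clamp; origin at the centre of its underside. Leave alone.
- stapler: Dark blue desk stapler, 130 x 36 x 34 mm, loose on the desk on the robot's side of the clamp; origin at the centre of its underside. Leave alone.
- eraser: Pink eraser, 20 x 44 x 11 mm, lying loose on the clamp's board near its +x end, on the -y side of the bar; origin at the centre of its underside. Leave alone.

How it is judged:
On the way, in this order (a step that is already met when the one before it is completed fails the run):
1. the round pad is pressed down and the ratchet released, with the jaw still by the notebook (value of joint rocker above 0.28 rad and value of joint jaw below 0.03 m), for 0.1 s.
2. the jaw is pushed fully back with the ratchet released (value of joint jaw above 0.074 m and value of joint rocker above 0.28 rad), for 0.1 s.
3. the square pad is pressed down and the ratchet set, with the jaw fully back (value of joint jaw above 0.074 m and value of joint rocker below 0.16 rad), for 0.2 s.
At the end, for the whole second after the job is handed in: The jaw stands within 6 mm of its end stop, the rocker's square pad is down (ratchet set, rocker below 0.16 rad), and the notebook, ink bottle, stapler and eraser are within 15 mm of where they were (all of step 3 and linear speed of notebook below 0.02 m/s and distance of each of notebook, ink_bottle, stapler, eraser from where it was at the start of the episode below 0.015 m); the robot touches nothing.
It fails at once if the notebook was shifted or lifted more than 15 mm (distance of notebook from where it was at the start of the episode above 0.015 m).
It fails at once if the ink bottle, stapler or eraser was shifted or lifted more than 15 mm (distance of any of ink_bottle, stapler, eraser from where it was at the start of the episode above 0.015 m).
It also fails if it takes over 40 s, if anything falls off the work surface, if the arm or the gripper's body presses on something with over 40 N, if the wrist force passes 120 N, or if a joint passes its speed limit or range.

### The arm

A 6-joint arm with a two-finger parallel gripper is mounted at the origin on the work surface; the furniture and walls round the work are solid. World frame = base frame: x ahead of the robot, y to its left, z up, the work surface at z = 0. Lengths are in m, angles in rad, forces in N, time in s.
With the tool pointing down it reaches from about 0.275 to 0.75 m from the base axis. Payload 10.2 kg.
Tool frame: the origin (TCP) lies midway between the tips of the shut fingers; the grasp point (between the pads) lies robot.grip_point_offset behind it (robot.grip_point_offset is the distance from the TCP to the grasp point, in m); z points along the fingers, y is the line along which they close (so a half turn about z gives the same grasp; the last joint's range is limited). The gripper opens to 88 mm and grips with 3 to 60 N. Pads are 18 mm wide; open, the fingers measure 123 mm over their backs; the gripper's body (75 mm by 187 mm) begins 45 mm behind the grasp point.
Start: joints at [-1.514, 0.313, 1.498, -0, 1.331, -0.223], TCP at [0.145, -0.505, 0.239] pointing down, gripper open.
Joint ranges: [-2.94, 2.94], [-0.97, 2.17], [0.19, 2.56], [-1.23, 4.37], [0.02, 3.11], [-2.88, 2.88]. Speed limits (rad/s): [2.39, 2.39, 3.01, 3.14, 3.14, 3.14].

### API

Orientations are given as a 3x3 rotation matrix whose columns are the frame's x, y, z axes.
In Python, from workcell import robot gives the robot as it stands. The module is installed in compiled form; this text tells all that it offers.
- The arm moves only by the tool drive_tool, never from a script. Its argument "commands" is one flat list of numbers, 4 for each row, row after row: the shift along the tool's x, y, z in units of 2.5 cm (1.0 is 2.5 cm), then the turn about the tool's z in units of 0.08 rad (1.0 is 0.08 rad). In form: [dx, dy, dz, twist, dx, dy, dz, twist, ...]. A call has 1 to 10 rows; each row shifts and turns the commanded pose from where the row before left it, along the tool's axes as they then stand; what a row does not reach is not made up. A row lasts 1/12 s, in which the tool goes at most 41.7 mm and 7.16 degrees, less where a joint would pass 70% of its speed; a pose out of reach is approached as far as the arm can. A call with a number of a shift or a turn outside -1 to 1 is refused whole. A call with a gripper value outside its range is refused whole. "gripper" is the closure, from 0 (fully open) to 1 (shut), set as the call begins (left out, the last holds). The fingers move at their own pace and stop on an object; "force" is the grip in N (left out, the last holds). Time passes only in rows, so rows that do not move let the fingers close. It gives the time, the measured TCP pose, the force, the opening and the grip force at its end, in the units of the state.
- robot.read_state(): the state, without advancing time (a new reading comes with each control period).
- robot.get_image(name): name is "scene" or "top"; returns a dict with "frame" (480x640x3 uint8, blue, green, red), "camera_matrix" (3x3 intrinsics, pixels), "extrinsics" (4x4, takes a point from camera to world coordinates). Camera axes: x right, y down, z forward; pixel columns grow to the right and rows downward; lengths in m; the calibration is good to about 2 mm. A picture is of the moment at which its call begins. There is no depth.
- robot.hand_in(): hands the job in; it is judged then, once.
The state is a dict: "clock": time; "joint_pos": joint angles; "joint_velocities": joint speeds; "joint_efforts": joint torques, N m; "tcp_pos": TCP position; "eef_rot": TCP orientation; "contact_force": force on the tool from outside, world axes, zero at the start; "wrist_torque": the same for the moment, N m; "grip_width": opening from 0.0 (shut) to 1.0 (fully open); "gripper_force": force on a finger pad.
Only numpy, scipy, OpenCV 4.12 (cv2) and the standard library are available. Lean on these libraries where they do the work, as an engineer would, in place of code of your own. Each camera call takes 0.05 s, during which the arm holds its last target. There are 200 camera calls.

## Working session

There is one attempt and no reset: what is moved stays moved. The work goes in short steps, Python scripts to look and compute and a tool call to move; the robot and the scene stay as the last step left them, time stands still between calls to the robot, and variables do not carry over. Pictures are saved under pics/ and viewed, at most 10 in all, crops included, and the job is handed in when it is done.

Besides the shell and the picture viewer there is one more tool, called after "Emit:" by a JSON object that holds its "api" and its "payload", one argument or row to a line. drive_tool: Moves the arm, as the interface text tells. Shifts and turns lie within -1 to 1; 1 stands for 2.5 cm of shift or 0.08 rad of turn. Its arguments: {"type":"object","properties":{"commands":{"type":"array","items":{"type":"number"}},"gripper":{"type":"number"},"force":{"type":"number"}},"required":["commands"]}

```bash
mkdir -p pics; cat > h.py <<'E'
import numpy as np, cv2
from workcell import robot
def ray(im,u,v,z):
    K=im["camera_matrix"];T=im["extrinsics"]
    d=T[:3,:3]@np.linalg.solve(K,[u,v,1.]);o=T[:3,3]
    return o+d*(z-o[2])/d[2]
def proj(im,p):
    T=np.linalg.inv(im["extrinsics"]);c=T[:3,:3]@np.asarray(p,float)+T[:3,3]
    q=im["camera_matrix"]@c;return q[:2]/q[2]
E
python3 - <<'E'
from h import *
s=robot.read_state();print(s["clock"],s["tcp_pos"],s["eef_rot"],robot.grip_point_offset,s["grip_width"])
for n in("scene","top"):
    im=robot.get_image(n);cv2.imwrite(f"pics/{n}0.png",im["frame"]);np.savez(f"{n}0.npz",**im)
    print(n,im["extrinsics"],im["camera_matrix"])
E
```

```text
0.0 [ 0.14495894 -0.50435021  0.23817304] [[ 9.61111866e-01  2.76159332e-01 -7.45271887e-05]
 [ 2.76159210e-01 -9.61111109e-01  1.23587129e-03]
 [ 2.69668482e-04 -1.20839194e-03 -9.99999234e-01]] 0.0187 1.0015780241401546
scene [[ 0.50283272 -0.4755346   0.72182137 -0.31862574]
 [-0.86433788 -0.26801324  0.42554545 -0.36084001]
 [-0.0089039  -0.83787573 -0.5457884   0.63125238]
 [ 0.          0.          0.          1.        ]] [[595.84471553   0.         315.97598218]
 [  0.         595.84471553 251.06033138]
 [  0.           0.           1.        ]]
top [[-0.00491345 -0.99380252  0.11105141  0.36489575]
 [-0.99982426  0.00287313 -0.01852529  0.10341483]
 [ 0.01809142 -0.11112292 -0.99364199  0.93697617]
 [ 0.          0.          0.          1.        ]] [[558.98442365   0.         329.51056509]
 [  0.         558.98442365 236.03312247]
 [  0.           0.           1.        ]]
```

View pics/top0.png

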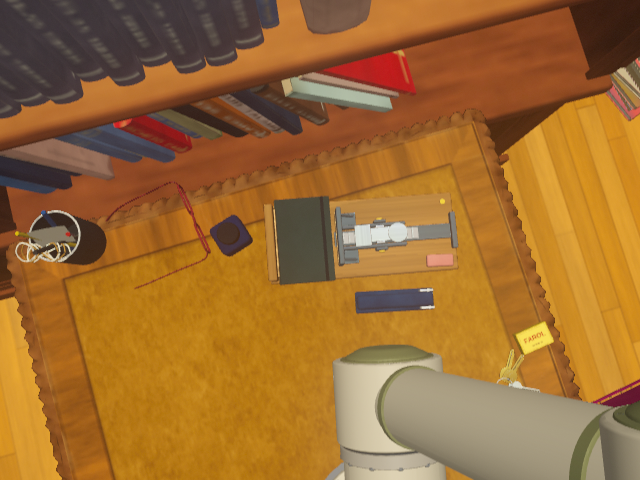

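View pics/scene0.png

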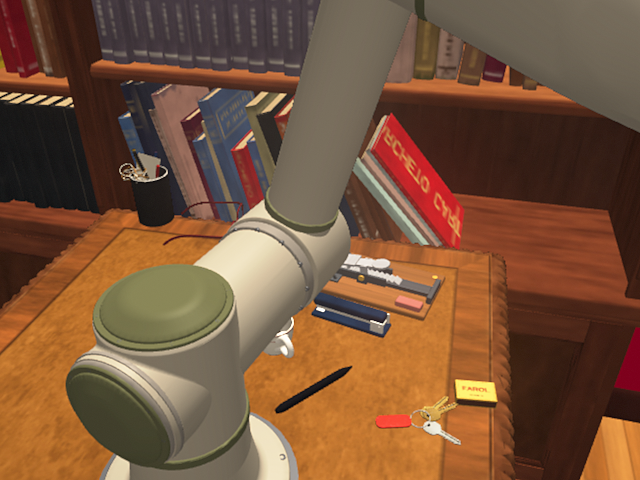

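The top view shows the clamp from (265,205) to (457,270), opening to image right (about world -y). The round pad is near (398,232) and the jaw plate near (340,235). The arm hides most of the clamp in the scene view. I'll enlarge the top view.

```bash
python3 - <<'E'
from h import *
im=dict(np.load("top0.npz"));f=im["frame"]
c=cv2.resize(f[185:300,320:470],None,fx=5,fy=5,interpolation=cv2.INTER_CUBIC);cv2.imwrite("pics/crop0.png",c)
hsv=cv2.cvtColor(f,cv2.COLOR_BGR2HSV)
for n,lo,hi in(("book",(0,0,0),(179,120,75)),):
    m=cv2.inRange(hsv,lo,hi);m[:190]=0;m[290:]=0;m[:,:270]=0;m[:,335:]=0
    k=max(cv2.findContours(m,0,1)[0],key=cv2.contourArea);r=cv2.minAreaRect(k);print(r)
    print([ray(im,*p,.027)[:2].round(4) for p in cv2.boxPoints(r)])
E
```

```text
((324.082763671875, 237.99310302734375), (82.38111877441406, 3.8200924396514893), 85.2363510131836)
[array([0.5313, 0.1039]), array([0.5318, 0.0976]), array([0.3966, 0.087 ]), array([0.3961, 0.0931])]
```

View pics/crop0.png

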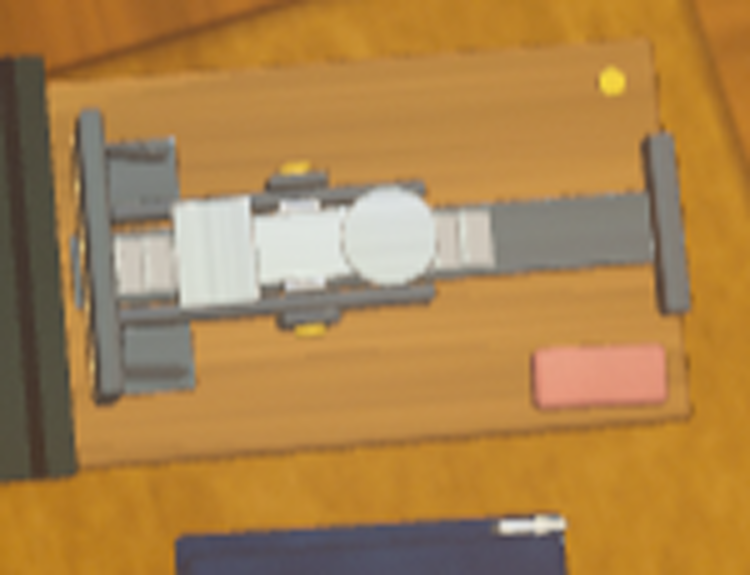

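The crop (px = 320+u/5, 185+v/5) shows the round pad at (389,235), the square pad at (215,252), the plate top from (90,115) to (108,398) and the end stop from (660,135) to (675,312).

```bash
python3 - <<'E'
from h import *
im=dict(np.load("top0.npz"))
R=robot.read_state()["eef_rot"]
P={n:ray(im,320+u/5,185+v/5,z) for n,u,v,z in(("round",389,235,.050),("square",215,252,.045),("plA",90,113,.076),("plB",108,398,.076),("stopA",657,135,.03),("stopB",677,312,.03),("bA",50,82,.014),("bB",650,40,.014),("bC",690,415,.014),("bD",78,467,.014),("eras",600,377,.025),("nbB",75,475,.027),("nbA",42,56,.027))}
for n,p in P.items(): print(n,p.round(4))
for a,b in(("bA","bB"),("bD","bC"),("square","round")):
    d=P[b]-P[a];print(a,b,np.degrees(np.arctan2(d[1],d[0])))
for a,b in(("plA","plB"),("bB","bC")):
    d=P[b]-P[a];print(a,b,np.degrees(np.arctan2(d[1],d[0]))+90, np.linalg.norm(d))
E
```

```text
round [ 0.4702 -0.0226  0.05  ]
square [0.4655 0.0329 0.045 ]
plA [0.5057 0.0739 0.076 ]
plB [0.4167 0.0689 0.076 ]
stopA [ 0.5055 -0.1145  0.03  ]
stopB [ 0.447  -0.1194  0.03  ]
bA [0.5264 0.0851 0.014 ]
bB [ 0.5403 -0.1169  0.014 ]
bC [ 0.4141 -0.1266  0.014 ]
bD [0.3978 0.0765 0.014 ]
eras [ 0.4261 -0.0946  0.025 ]
nbB [0.3947 0.0779 0.027 ]
nbA [0.5328 0.088  0.027 ]
bA bB -86.04479673189836
bD bC -85.40116299624839
square round -85.09967358934618
plA plB -86.80458462440481 0.08909020554300252
bB bC -85.62252519749086 0.12659977192139493
```

Emit:
{"api": "drive_tool", "payload": {
  "commands": [0, 0, 0, 0.85, 0, 0, 0, 0.85, 0, 0, 0, 0.86, 0.8, -1, 0, 0, 0.8, -1, 0, 0, 0.8, -1, 0, 0, 0.8, -1, 0, 0, 0.8, -1, 0, 0, 0.8, -1, 0, 0, 0.8, -1, 0, 0],
  "gripper": 1
}}

```text
clock: 0.93
tcp_pos: [0.272, -0.3181, 0.2385]
eef_rot: [[0.997, 0.075, -0.0], [0.075, -0.997, 0.0], [-0.0, -0.0, -1.0]]
contact_force: [0.3, -1.0, 0.1]
grip_width: 0.265
gripper_force: 0.0
```

Emit:
{"api": "drive_tool", "payload": {
  "commands": [0.8, -1, 0.4, 0, 0.8, -1, 0.4, 0, 0.8, -1, 0.4, 0, 0.8, -1, 0.4, 0, 0.8, -1, 0.4, 0, 0.8, -1, 0.4, 0, 0.8, -1, 0.4, 0, 0.8, -1, 0.4, 0, 0.8, -1, 0.4, 0, 0, 0, 0, 0]
}}

```text
clock: 1.77
tcp_pos: [0.4349, -0.0779, 0.147]
eef_rot: [[0.997, 0.079, -0.002], [0.079, -0.997, 0.002], [-0.002, -0.002, -1.0]]
contact_force: [-0.0, -1.3, -0.2]
grip_width: 0.007
gripper_force: 0.0
```

Emit:
{"api": "drive_tool", "payload": {
  "commands": [0.8, -1, 0, 0, 0.77, -0.98, 0, 0, 0, 0, 0.8, 0, 0, 0, 0.8, 0, 0, 0, 0.6, 0, 0, 0, 0.4, 0, 0, 0, 0, 0, 0, 0, 0, 0]
}}

```text
clock: 2.43
tcp_pos: [0.4695, -0.0298, 0.084]
eef_rot: [[0.997, 0.075, -0.0], [0.075, -0.997, 0.0], [-0.0, -0.0, -1.0]]
contact_force: [-0.1, 0.6, -0.2]
grip_width: 0.005
gripper_force: 0.0
```

```bash
python3 - <<'E'
from h import *
s=robot.read_state();print(s["tcp_pos"],s["contact_force"])
im=robot.get_image("scene");f=im["frame"]
print(proj(im,s["tcp_pos"]),proj(im,(.470,-.0226,.05)))
im2=robot.get_image("top");c=np.hstack([cv2.resize(f[200:340,280:460],None,fx=2.2,fy=2.2),cv2.resize(im2["frame"][170:310,300:480],None,fx=2.2,fy=2.2)])
cv2.imwrite("pics/p1.png",c)
E
```

```text
[ 0.46954147 -0.02980484  0.08395148] [-0.12288485  0.60702263 -0.17280122]
[383.95810339 248.13430545] [379.21856808 263.40348464]
```

View pics/p1.png

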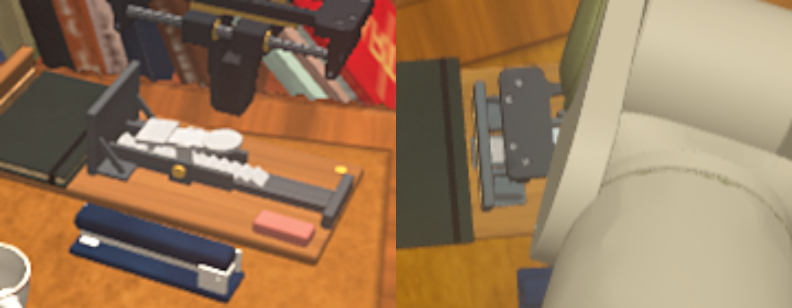

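The shut fingertips, at (385,248) in the scene view, sit just above the round pad at (381,263), slightly to its rear. The disc covers that offset, so I'll press.

Emit:
{"api": "drive_tool", "payload": {
  "commands": [0, -0.15, 0.6, 0, 0, 0, 0.4, 0, 0, 0, 0.3, 0, 0, 0, 0.2, 0, 0, 0, 0.2, 0, 0, 0, 0, 0, 0, 0, 0, 0]
}}

```text
clock: 3.12
tcp_pos: [0.47, -0.0264, 0.0432]
eef_rot: [[0.997, 0.075, 0.002], [0.075, -0.997, -0.001], [0.001, 0.001, -1.0]]
contact_force: [-7.5, -1.1, 24.4]
grip_width: 0.008
gripper_force: 12.0
```

Emit:
{"api": "drive_tool", "payload": {
  "commands": [0, 0, -0.8, 0, 0, 0, -0.8, 0, 0, 0, -0.8, 0, 0, -1, -0.1, 0, 0.1, -1, 0, 0, 0, -1, 0, 0, 0, -1, 0, 0, 0, -1, 0, 0, 0, -0.3, 0, 0, 0, 0, 0, 0]
}}

```text
clock: 3.95
tcp_pos: [0.4617, 0.1077, 0.1038]
eef_rot: [[0.997, 0.077, 0.0], [0.077, -0.997, 0.0], [0.0, -0.0, -1.0]]
contact_force: [-1.0, 1.0, -0.3]
grip_width: 0.008
gripper_force: 0.0
```

```bash
python3 - <<'E'
from h import *
s=robot.read_state();print(s["clock"],s["tcp_pos"],s["contact_force"])
im=robot.get_image("scene");f=im["frame"]
im2=robot.get_image("top");c=np.hstack([cv2.resize(f[200:340,280:460],None,fx=2.2,fy=2.2),cv2.resize(im2["frame"][170:310,300:480],None,fx=2.2,fy=2.2)])
cv2.imwrite("pics/p2.png",c)
E
```

```text
3.95 [0.46165835 0.10770193 0.10375498] [-1.04132484  0.99979911 -0.29438419]
```

View pics/p2.png

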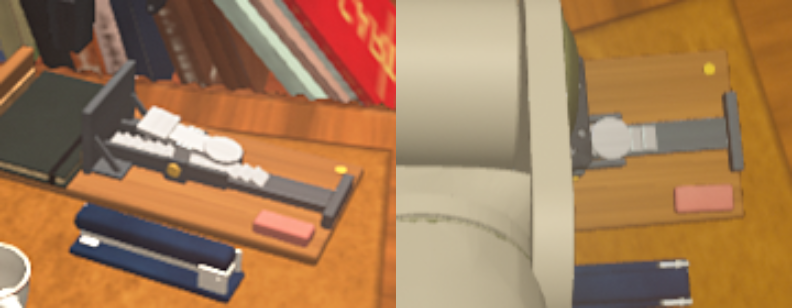

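The rocker has tipped: square pad raised at (158,122) and round pad down at (222,150) in the left crop. The jaw is still by the notebook. Next I'll lower in front of the plate and push.

Emit:
{"api": "drive_tool", "payload": {
  "commands": [0, 0, 0.6, 0, 0, 0, 0.6, 0, 0, 0, 0.6, 0, 0, 0, 0, 0, 0, 0.3, 0, 0, 0, 0.4, 0, 0, 0, 0.5, 0, 0, 0, 0.5, 0, 0, 0, 0.5, 0, 0, 0, 0, 0, 0]
}}

```text
clock: 4.88
tcp_pos: [0.4665, 0.0495, 0.0595]
eef_rot: [[0.997, 0.073, 0.001], [0.073, -0.997, -0.0], [0.001, 0.0, -1.0]]
contact_force: [0.5, 0.2, -0.5]
grip_width: 0.012
gripper_force: 0.0
```

Emit:
{"api": "drive_tool", "payload": {
  "commands": [0, 0.4, 0, 0, 0, 0.4, 0, 0, 0, 0, 0, 0]
}}

```text
clock: 5.13
tcp_pos: [0.4679, 0.0306, 0.0594]
eef_rot: [[0.997, 0.074, 0.001], [0.074, -0.997, -0.0], [0.001, 0.0, -1.0]]
contact_force: [0.6, 0.2, 0.2]
grip_width: 0.003
gripper_force: 0.0
```

Emit:
{"api": "drive_tool", "payload": {
  "commands": [0, 0.2, 0, 0, 0, 0.2, 0, 0, 0, 0, 0, 0]
}}

```text
clock: 5.38
tcp_pos: [0.4684, 0.0215, 0.0592]
eef_rot: [[0.997, 0.075, 0.001], [0.075, -0.997, -0.0], [0.001, 0.0, -1.0]]
contact_force: [-0.1, 0.3, -0.4]
grip_width: 0.001
gripper_force: 0.1
```

```bash
python3 - <<'E'
from h import *
s=robot.read_state();print(s["clock"],s["tcp_pos"],s["contact_force"])
im=robot.get_image("scene");f=im["frame"]
im2=robot.get_image("top");c=np.hstack([cv2.resize(f[200:340,280:460],None,fx=2.2,fy=2.2),cv2.resize(im2["frame"][170:310,300:480],None,fx=2.2,fy=2.2)])
cv2.imwrite("pics/p3.png",c)
E
```

```text
5.3833 [0.46844781 0.02145198 0.05917946] [-0.08565387  0.31402643 -0.36405251]
```

View pics/p3.png

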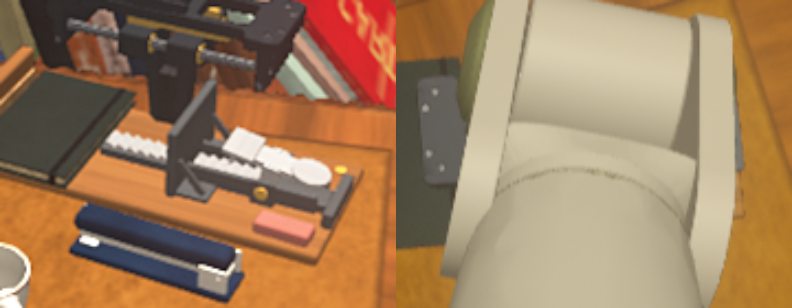

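The jaw plate, now at (190,140) in the crop, has slid close to the end stop with the rocker still released. I'll push gently until the force rises.

Emit:
{"api": "drive_tool", "payload": {
  "commands": [0, 0.15, 0, 0, 0, 0.15, 0, 0, 0, 0, 0, 0]
}}

```text
clock: 5.73
tcp_pos: [0.4686, 0.0158, 0.0589]
eef_rot: [[0.997, 0.074, -0.0], [0.074, -0.997, 0.004], [0.0, -0.004, -1.0]]
contact_force: [0.2, 15.9, 3.5]
grip_width: 0.008
gripper_force: 8.1
```

Emit:
{"api": "drive_tool", "payload": {
  "commands": [0, -0.4, 0, 0, 0, -0.1, -0.7, 0, 0, 0, -0.7, 0, 0, 0, -0.5, 0, 0, 0.8, -0.1, 0, 0, 0.9, 0, 0, 0, 0.9, 0, 0, 0, 0.6, 0, 0, 0, 0, 0, 0, 0, 0, 0, 0]
}}

```text
clock: 6.57
tcp_pos: [0.4737, -0.0531, 0.1086]
eef_rot: [[0.997, 0.074, -0.0], [0.074, -0.997, -0.0], [-0.0, 0.0, -1.0]]
contact_force: [0.4, -0.2, -0.0]
grip_width: 0.002
gripper_force: 0.0
```

```bash
python3 - <<'E'
from h import *
s=robot.read_state();print(s["clock"],s["tcp_pos"],s["contact_force"])
im=robot.get_image("scene");f=im["frame"]
print(proj(im,s["tcp_pos"]),proj(im,(.472,-.047,.053)))
cv2.imwrite("pics/p4.png",cv2.resize(f[200:340,280:460],None,fx=4,fy=4,interpolation=2))
E
```

```text
6.5667 [ 0.47366022 -0.05314771  0.10857561] [ 0.35191112 -0.21487052 -0.0293375 ]
[398.64497395 238.22390147] [392.76814272 265.32796228]
```

View pics/p4.png

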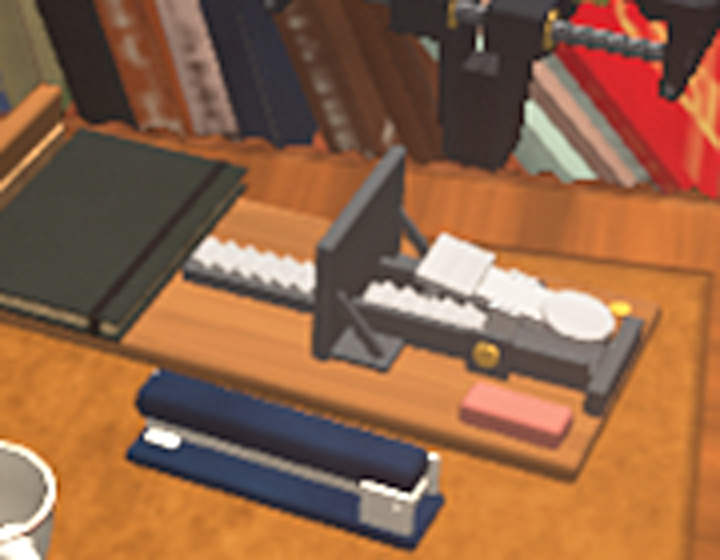

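The jaw is against the end stop. The square pad centre is at (394,266), which puts it at about y = -0.048. I'll shift 6 mm toward the plate and press.

Emit:
{"api": "drive_tool", "payload": {
  "commands": [0, -0.25, 0.6, 0, 0, 0, 0.7, 0, 0, 0, 0.6, 0, 0, 0, 0.3, 0, 0, 0, 0.2, 0, 0, 0, 0.2, 0, 0, 0, 0.1, 0, 0, 0, 0, 0, 0, 0, 0, 0]
}}

```text
clock: 7.37
tcp_pos: [0.474, -0.0449, 0.0451]
eef_rot: [[0.997, 0.076, 0.002], [0.076, -0.997, 0.001], [0.002, -0.001, -1.0]]
contact_force: [-14.9, 13.9, 49.3]
grip_width: 0.003
gripper_force: 25.7
```

Emit:
{"api": "drive_tool", "payload": {
  "commands": [0, 0, -0.8, 0, 0, 0, -0.8, 0, 0, 0, -0.9, 0, 0, 0, -0.9, 0, 0, 0, 0, 0]
}}

```text
clock: 7.78
tcp_pos: [0.4751, -0.0466, 0.1302]
eef_rot: [[0.997, 0.076, 0.007], [0.076, -0.997, -0.002], [0.006, 0.003, -1.0]]
contact_force: [0.5, -0.5, 0.6]
grip_width: 0.006
gripper_force: 0.0
```

```bash
python3 - <<'E'
from h import *
s=robot.read_state();print(s["clock"],s["tcp_pos"],s["contact_force"])
im=robot.get_image("scene");f=im["frame"]
cv2.imwrite("pics/p5.png",cv2.resize(f[200:340,280:460],None,fx=4,fy=4,interpolation=2))
E
```

```text
7.7833 [ 0.47510706 -0.04660289  0.13015465] [ 0.51000187 -0.5419964   0.62286261]
```

View pics/p5.png

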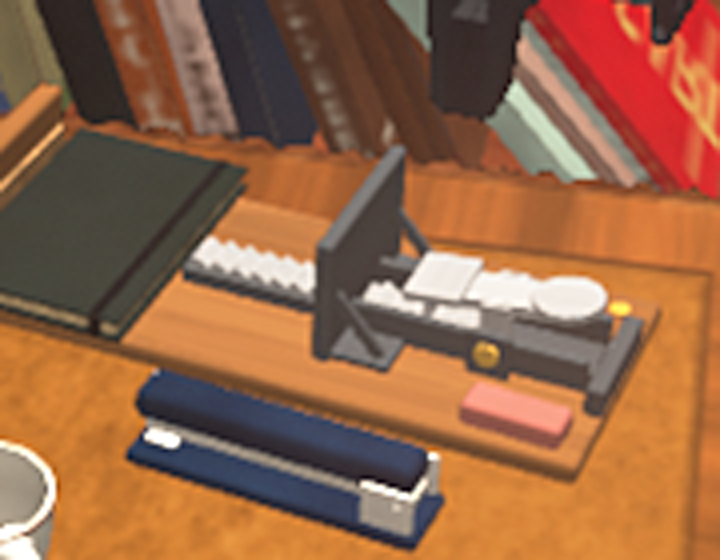

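The square pad is down at (446,277), the round pad is up at (568,297), and the jaw is still at its stop with nothing else moved. The tool is clear, so I'm handing in.

```bash
python3 -c "
from workcell import robot
print(robot.hand_in())"
```

```text
the job is handed in; nothing more can be done
None
```

The clamp is open and the job is handed in (no verdict was returned): the jaw is back against its end stop, the ratchet is set again, and the last pictures show no sign that the notebook, stapler or eraser moved; the ink bottle was out of those views, but the arm never went near it.

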